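# Slide the dish carriage to the marked stop of the measuring rail

## Task

Bring the dish carriage of the measuring rail to its marked stop, the one with the pointed post on top: with the fingertips press down the black pad in the carriage's middle to free its brake and, keeping it pressed, push the carriage along the rail until it rests against that stop. Then let the pad come up so that the brake holds the carriage there, and draw clear. Nothing needs gripping; do not force the carriage along while its pad is up, and leave the pen, the timer and the jar where they are.

Things in the scene. Friction and masses are not known exactly. Their poses are not given: they have to be found in the camera images.
- rail: Measuring rail fixed to the worktop: aluminium base plate 76 x 430 x 8 mm with a steel guide rail and fine graduations along its near edge. Origin under its centre, at the worktop's level; its y axis runs along the rail, its x axis points across it to the side where the carriage's dish tray lies. It cannot move.
- carriage (a joint): Position of the carriage along the rail's y axis in m, 0 at the rail's middle. With the pad up a brake holds it (about 35 N); with the pad down it slides with about 1 N at slow speed (a little more when faster) and stays where it is left.
- carriage_mid (a point): Centre of the carriage's aluminium block: 62 mm across x 90 mm along the rail, 23 to 41 mm above the worktop. At each end a grey cross-bar, 14 mm thick, stands up to 60 mm above the worktop; a fingertip pressing the pad can push either bar from inside (inner faces 31 mm from this point). On its +x side a white tray (31 to 115 mm off the rail's line) with a fixed glass dish, 37 to 107 mm off, up to 45 mm high.
- pad (a joint): Travel of the release pad in m: 0 up (brake on), grows as the pad is pressed straight down, 0.006 at its lower end stop. The spring takes about 7 N at the start and 9.4 N at the end stop. The brake is off from about 1 mm; 3 to 5 mm is a good press. It springs up by itself when let go.
- pad_top (a point): Centre of the black ribbed top of the release pad, 44 mm across x 50 mm along the rail, in the carriage's middle; 49 mm above the worktop when up. The point moves with the carriage and with the pad.
- stop_marked_mid (a point): Centre of the marked stop: fixed dark steel block astride the rail, 62 mm across x 20 mm along it, top 46 mm above the worktop, with an upright pointed steel post on it (20 mm wide, up to 76 mm). The point is on the rail's line, 32 mm up. May be at either end of the carriage's travel. The carriage touches it when the pad's middle is 55 mm from this point along the rail.
- stop_plain_mid (a point): Centre of the other stop, the same block with a flat bare top and no post, at the other end of the carriage's travel. Not the goal.
- pen: Loose whiteboard pen, 135 mm long, 17 mm thick, lying in front of the rail. Bystander.
- timer: Loose white bench timer, 66 x 62 x 19 mm, in front of the rail. Bystander.
- jar_small: Loose small white jar with a red lid, 54 mm wide, 98 mm high, behind one end of the rail. Bystander.

How it is judged:
On the way, in this order (a step that is already met when the one before it is completed fails the run):
1. the pad is pressed down at least 2 mm while the carriage is still within about 11 mm of where it stood (value of joint pad above 0.002 m and distance of pad_top from where it was at the start of the episode below 0.012 m), for 0.1 s.
2. the carriage reaches the marked stop (within 2.5 mm of touching) with the pad still pressed at least 1 mm (value of joint pad above 0.001 m and horizontal distance between pad_top and stop_marked_mid below 0.0575 m), for 0.1 s.
At the end, for the whole second after the job is handed in: The carriage stands still within 2.5 mm of touching the marked stop (the pad's middle no more than 57.5 mm from the stop's centre) and the pad is up again (less than 0.7 mm of travel), so that the brake holds (horizontal distance between pad_top and stop_marked_mid below 0.0575 m and value of joint pad below 0.0007 m and velocity of joint carriage between -0.005 and 0.005 m/s).
It fails at once if the carriage is forced along (faster than 30 mm/s, more than 3 mm from where it stood) while its pad is up (less than 0.4 mm of travel) (value of joint pad below 0.0004 m and distance of pad_top from where it was at the start of the episode above 0.003 m and (velocity of joint carriage above 0.03 m/s or velocity of joint carriage below -0.03 m/s)).
It fails at once if the pen, the timer or the jar is moved more than 20 mm (distance of any of pen, timer, jar_small from where it was at the start of the episode above 0.02 m).
It also fails if it takes over 40 s, if anything falls off the work surface, if the arm or the gripper's body presses on something with over 40 N, if the wrist force passes 120 N, or if a joint passes its speed limit or range.

## Robot

A 6-joint arm with a two-finger parallel gripper is mounted at the origin on a cart in front of the work surface, level with it; the furniture and walls round the work are solid. World frame = base frame: x ahead of the robot, y to its left, z up, the work surface at z = 0. Lengths are in m, angles in rad, forces in N, time in s.
With the tool pointing down it reaches from about 0.3 to 0.775 m from the base axis. Payload 14.6 kg.
Tool frame: the origin (TCP) lies midway between the tips of the shut fingers; the grasp point (between the pads) lies 19 mm behind it (grasp_offset is the distance from the TCP to the grasp point, in m); z points along the fingers, y is the line along which they close (so a half turn about z gives the same grasp; the last joint's range is limited). The gripper opens to 94 mm and grips with 3 to 60 N. Pads are 16 mm wide; open, the fingers measure 119 mm over their backs; the gripper's body (75 mm by 177 mm) begins 78 mm behind the grasp point.
Start: joints at [-1.397, 0.3, 1.521, -0, 1.321, -0.067], TCP at [0.131, -0.534, 0.205] pointing down, gripper open.
Joint ranges: [-3.03, 3.03], [-0.79, 2.21], [0.23, 2.52], [-1.04, 4.18], [0, 3.07], [-2.55, 2.55]. Speed limits (rad/s): [2.22, 2.22, 2.57, 3.14, 3.14, 3.14].

## Interface

Orientations are given as [roll, pitch, yaw] about the fixed x, y, z axes, in that order (R = Rz(yaw) Ry(pitch) Rx(roll)).
In Python, from station import * gives the robot as it stands. The module is installed in compiled form; this text tells all that it offers.
- The arm moves only by the tool send_rows, never from a script. Its argument "rows" is a list of rows, each an object of numbers: "dx", "dy", "dz": the shift along the tool's x, y, z in mm; "roll": the turn about the tool's z in degrees; "jaw": the closure, from -1 (fully open) to 1 (shut). In form: [{"dx": .., "dy": .., "dz": .., "roll": .., "jaw": ..}, ...]. A call has 1 to 12 rows; each row shifts and turns the commanded pose from where the row before left it, along the tool's axes as they then stand; what a row does not reach is not made up. A row lasts 1/12 s, in which the tool goes at most 41.7 mm and 7.16 degrees, less where a joint would pass 70% of its speed; a pose out of reach is approached as far as the arm can. A call is refused whole if a number of a shift passes 41.7 or a number of a turn 7.16, either way. A call with a gripper value outside its range is refused whole. The fingers move at their own pace and stop on an object; "force" is the grip in N (left out, the last holds). Time passes only in rows, so rows that do not move let the fingers close. It gives the time, the measured TCP pose, the force, the opening and the grip force at its end, in the units of the state.
- get_obs(): the state, without advancing time (a new reading comes with each control period).
- camera(name): name is "side" or "top" or "wrist"; returns a dict with "frame" (384x512x3 uint8, red, green, blue), "z_map" (384x512 float32, m along the optical axis (not along the pixel's ray), 0 where there is no reading), "camera_matrix" (3x3 intrinsics, pixels), "D" ([k1, k2, p1, p2, k3] as OpenCV has them; the pictures are not rectified), "rvec" (rotation vector, rad) and "tvec" (3), from world to camera coordinates, as OpenCV has them. Camera axes: x right, y down, z forward; pixel columns grow to the right and rows downward; lengths in m; the calibration is good to about 2 mm. A picture is of the moment at which its call begins.
- hand_in(): hands the job in; it is judged then, once.
The state is a dict: "time_s": time; "qpos": joint angles; "joint_vel": joint speeds; "tau": joint torques, N m; "ee_pos": TCP position; "eef_rot": TCP orientation; "force": force on the tool from outside, world axes, zero at the start; "moment": the same for the moment, N m; "grip_width": finger opening in m; "grip_force": force on a finger pad.
Only numpy, scipy, OpenCV 4.12 (cv2) and the standard library are available. Lean on these libraries where they do the work, as an engineer would, in place of code of your own. Each camera call takes 0.05 s, during which the arm holds its last target. There are 200 camera calls.

## Working session

There is one attempt and no reset: what is moved stays moved. The work goes in short steps, Python scripts to look and compute and a tool call to move; the robot and the scene stay as the last step left them, time stands still between calls to the robot, and variables do not carry over. Pictures are saved under pics/ and viewed, at most 10 in all, crops included, and the job is handed in when it is done.

Besides the shell and the picture viewer there is one more tool, called after "Request:" in YAML: its name, and indented under it one key for each argument. send_rows: Moves the arm, as the interface text tells. Its arguments: {"type":"object","properties":{"rows":{"type":"array"},"force":{"type":"number"}},"required":["rows"]}

```bash
mkdir -p pics; cat > h.py <<'E'
from station import *
import numpy as np, cv2
def cloud(c):
    z=c["z_map"]; h,w=z.shape
    u,v=np.meshgrid(np.arange(w),np.arange(h))
    n=cv2.undistortPoints(np.stack([u,v],-1).reshape(-1,1,2).astype(np.float64),c["camera_matrix"],np.array(c["D"])).reshape(h,w,2)
    P=np.dstack([n*z[...,None],z])
    R=cv2.Rodrigues(np.array(c["rvec"],float))[0]
    W=(P-np.array(c["tvec"]).ravel())@R
    W[z<=0]=np.nan
    return W
E
python3 - <<'E'
from h import *
for n in("top","side"):
    c=camera(n); np.savez(n+".npz",**c)
    cv2.imwrite(f"pics/{n}.png",c["frame"][...,::-1])
o=get_obs(); print(o)
E
```

```text
{'time_s': 0.1, 'qpos': array([-1.39660208e+00,  3.00397790e-01,  1.52148585e+00, -1.17520888e-05,
        1.32070763e+00, -6.66119464e-02]), 'joint_vel': array([-5.79249708e-05, -1.12560387e-03, -2.18614745e-03, -3.13485072e-04,
       -7.48592537e-04, -7.04355075e-05]), 'tau': array([ 2.63759590e-03, -5.32641613e+01, -3.53283370e+01,  7.09638395e-02,
        2.33966054e-02, -5.38238783e-05]), 'ee_pos': array([ 0.13111593, -0.53391202,  0.20496683]), 'eef_rot': array([-3.14059549e+00, -5.51122893e-05,  2.40809078e-01]), 'force': array([-0.33483465, -0.08726901,  0.82906852]), 'moment': array([ 0.01619489, -0.01123597,  0.04582379]), 'grip_force': 0.0, 'grip_width': 0.0938774828493559}
```

View pics/top.png

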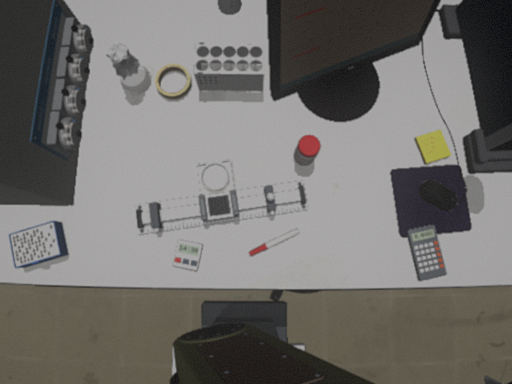

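View pics/side.png

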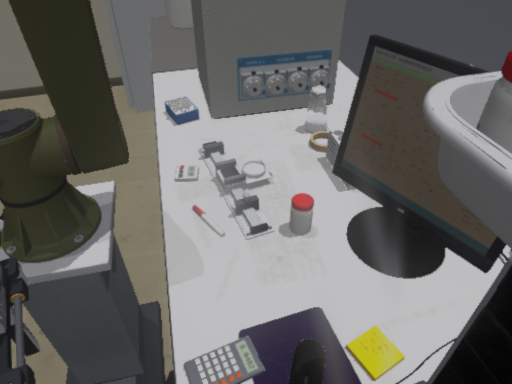

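The top view shows the pad near (219,205), stop blocks near (155,215) and (270,198), the pen at (275,242), the timer at (188,254) and the jar at (308,148). I'll measure these with depth.

```bash
python3 - <<'E'
from h import *
c=dict(np.load("top.npz")); W=cloud(c); f=c["frame"]
np.set_printoptions(precision=4,suppress=True)
def reg(name,u0,u1,v0,v1,zl,zh,dark=None):
    w=W[v0:v1,u0:u1]; g=f[v0:v1,u0:u1].max(-1)
    m=(w[...,2]>zl)&(w[...,2]<zh)
    if dark: m&=g<dark
    p=w[m]
    if len(p)<3: print(name,len(p));return
    (a,b),s,an=cv2.minAreaRect(p[:,:2].astype(np.float32))
    print(name,len(p),p.mean(0),"rect",np.array([a,b]),np.array(s),round(an,2),"zmax",p[:,2].max())
reg("plainL",146,166,198,234,.036,.056)
reg("right",260,282,182,216,.036,.056)
reg("rightpost",260,282,182,216,.058,.09)
reg("leftpost",146,166,198,234,.058,.09)
reg("pad",207,232,193,217,.045,.053,70)
reg("bars",196,242,185,225,.055,.065)
reg("carr",196,242,185,225,.036,.065)
reg("all>60",130,320,180,240,.066,.12)
reg("footL",134,146,200,234,.01,.1); reg("footR",297,312,178,212,.01,.1)
reg("jar",290,325,130,170,.06,.12)
reg("pen",245,302,226,258,.008,.03);reg("timer",170,205,238,272,.01,.03)
im=np.hstack([cv2.resize(f[170:245,125:325],None,fx=4,fy=4,interpolation=cv2.INTER_CUBIC)])
s=dict(np.load("side.npz"))["frame"][130:240,180:320]
im2=cv2.resize(s,(381,300)); 
o=np.zeros((600,800,3),np.uint8);o[:300]=im;o[300:,:381]=im2
cv2.imwrite("pics/crop.png",o[...,::-1])
E
```

```text
plainL 240 [0.4549 0.2067 0.0447] rect [0.4526 0.2072] [0.0698 0.0208] 10.75 zmax 0.04979476251878238
right 184 [ 0.4954 -0.0728  0.0446] rect [ 0.4959 -0.0733] [0.0704 0.0202] 9.07 zmax 0.049174297392700315
rightpost 52 [ 0.4998 -0.072   0.0682] rect [ 0.5001 -0.0719] [0.0165 0.0168] 89.23 zmax 0.07592327580109272
leftpost 0
pad 196 [0.4807 0.0538 0.0491] rect [0.4808 0.0524] [0.0385 0.0418] 6.89 zmax 0.05288378443382927
bars 297 [0.4808 0.051  0.0592] rect [0.4814 0.0511] [0.0608 0.0903] 8.12 zmax 0.06257456717834356
carr 1047 [0.4828 0.0517 0.0492] rect [0.4934 0.0529] [0.0867 0.09  ] 9.02 zmax 0.06257456717834356
all>60 35 [ 0.5007 -0.0727  0.07  ] rect [ 0.5008 -0.0729] [0.0145 0.0143] 2.02 zmax 0.07592327580109272
footL 166 [0.4501 0.2456 0.0227] rect [0.4506 0.2453] [0.0697 0.0247] 10.97 zmax 0.029814405398290313
footR 140 [ 0.5111 -0.1488  0.0229] rect [ 0.5127 -0.1483] [0.0684 0.0196] 5.5 zmax 0.029351651992407576
jar 478 [ 0.6137 -0.158   0.0929] rect [ 0.617  -0.1591] [0.0516 0.0523] 87.88 zmax 0.1022090285888387
pen 313 [ 0.395  -0.0816  0.0137] rect [ 0.3952 -0.0823] [0.0153 0.1318] 26.61 zmax 0.019591122187633606
timer 692 [0.3636 0.1286 0.0164] rect [0.3643 0.129 ] [0.0629 0.0666] 79.34 zmax 0.023514133363457985
```

View pics/crop.png

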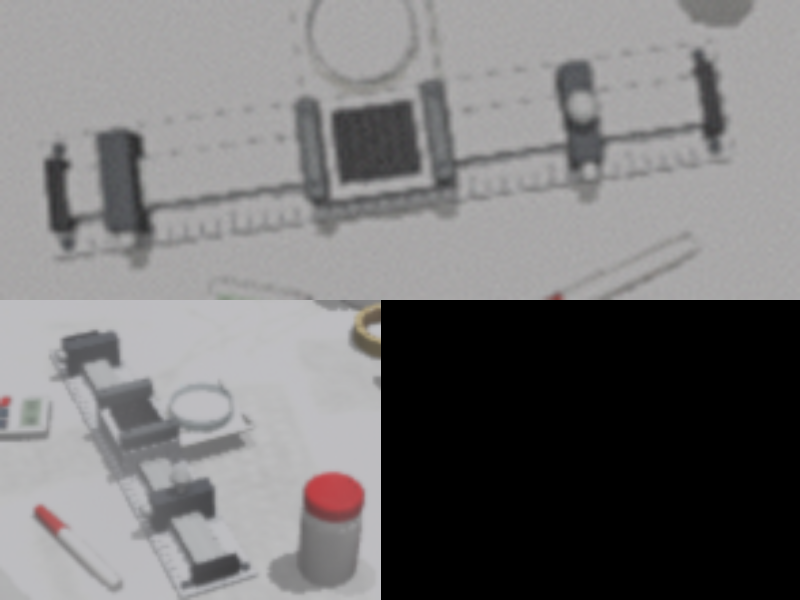

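Post at (0.500,-0.072), so the right-hand (-y) stop is the marked one. The rail yaw is about 8.9° and the travel about 71 mm. Next I shut the fingers, align with the rail and approach.

Request:
send_rows:
  rows:
    - {"roll": 4.9,"jaw": 1}
    - {"dx": 20,"dy": -23,"jaw": 1}
    - {"dx": 20,"dy": -23,"jaw": 1}
    - {"dx": 20,"dy": -23,"jaw": 1}
    - {"dx": 20,"dy": -23,"jaw": 1}
    - {"dx": 20,"dy": -23,"jaw": 1}
    - {"dx": 20,"dy": -23,"jaw": 1}
    - {"dx": 20,"dy": -23,"jaw": 1}
    - {"dx": 20,"dy": -23,"jaw": 1}
    - {"dx": 20,"dy": -23,"jaw": 1}
    - {"dx": 20,"dy": -23,"jaw": 1}
    - {"dx": 20,"dy": -23,"jaw": 1}
  force: 20

```text
invalid input at $.rows[0]: expected keys dx, dy, dz, roll, jaw
```

Request:
send_rows:
  rows:
    - {"dx": 20,"dy": -23,"jaw": 1}
    - {"dx": 20,"dy": -23,"jaw": 1}
    - {"dx": 20,"dy": -23,"jaw": 1}
    - {"dx": 20,"dy": -23,"jaw": 1}
    - {"dx": 20,"dy": -23,"jaw": 1}
    - {"dx": 20,"dy": -23,"jaw": 1}
    - {"dx": 20,"dy": -23,"jaw": 1}
    - {"dx": 20,"dy": -23,"jaw": 1}
    - {"dx": 20,"dy": -23,"jaw": 1}
    - {"dx": 20,"dy": -23,"jaw": 1}
    - {"dx": 17,"dy": -23,"jaw": 1}
    - {"jaw": 1}

```text
invalid input at $.rows[0]: expected keys dx, dy, dz, roll, jaw
```

Request:
send_rows:
  rows:
    - {"dx": 0,"dy": 0,"dz": 0,"roll": 4.9,"jaw": 1}
    - {"dx": 20,"dy": -23,"dz": 0,"roll": 0,"jaw": 1}
    - {"dx": 20,"dy": -23,"dz": 0,"roll": 0,"jaw": 1}
    - {"dx": 20,"dy": -23,"dz": 0,"roll": 0,"jaw": 1}
    - {"dx": 20,"dy": -23,"dz": 0,"roll": 0,"jaw": 1}
    - {"dx": 20,"dy": -23,"dz": 0,"roll": 0,"jaw": 1}
    - {"dx": 20,"dy": -23,"dz": 0,"roll": 0,"jaw": 1}
    - {"dx": 20,"dy": -23,"dz": 0,"roll": 0,"jaw": 1}
    - {"dx": 20,"dy": -23,"dz": 0,"roll": 0,"jaw": 1}
    - {"dx": 20,"dy": -23,"dz": 0,"roll": 0,"jaw": 1}
    - {"dx": 20,"dy": -23,"dz": 0,"roll": 0,"jaw": 1}
    - {"dx": 20,"dy": -23,"dz": 0,"roll": 0,"jaw": 1}
  force: 20

```text
time_s: 1.1
ee_pos: [0.3098, -0.2487, 0.2053]
eef_rot: [-3.141, 0.0, 0.155]
force: [0.1, -0.4, -0.3]
grip_width: 0.0174
grip_force: 0.0
```

Request:
send_rows:
  rows:
    - {"dx": 20,"dy": -23,"dz": 0,"roll": 0,"jaw": 1}
    - {"dx": 20,"dy": -23,"dz": 0,"roll": 0,"jaw": 1}
    - {"dx": 20,"dy": -23,"dz": 0,"roll": 0,"jaw": 1}
    - {"dx": 20,"dy": -23,"dz": 0,"roll": 0,"jaw": 1}
    - {"dx": 20,"dy": -23,"dz": 0,"roll": 0,"jaw": 1}
    - {"dx": 20,"dy": -23,"dz": 0,"roll": 0,"jaw": 1}
    - {"dx": 20,"dy": -23,"dz": 0,"roll": 0,"jaw": 1}
    - {"dx": 20,"dy": -23,"dz": 0,"roll": 0,"jaw": 1}
    - {"dx": 20,"dy": -23,"dz": 0,"roll": 0,"jaw": 1}
    - {"dx": 20,"dy": -23,"dz": 0,"roll": 0,"jaw": 1}
    - {"dx": 17,"dy": -23,"dz": 0,"roll": 0,"jaw": 1}
    - {"dx": 0,"dy": 0,"dz": 0,"roll": 0,"jaw": 1}

```text
time_s: 2.1
ee_pos: [0.4858, 0.0367, 0.2049]
eef_rot: [-3.141, 0.001, 0.158]
force: [-0.2, -0.5, -0.1]
grip_width: 0.0004
grip_force: 0.0
```

```bash
python3 - <<'E'
from h import *
c=camera("side")
cv2.imwrite("pics/side2.png",cv2.resize(c["frame"][90:260,160:340],None,fx=3.5,fy=3.5)[...,::-1])
E
```

```text
(no output)
```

View pics/side2.png

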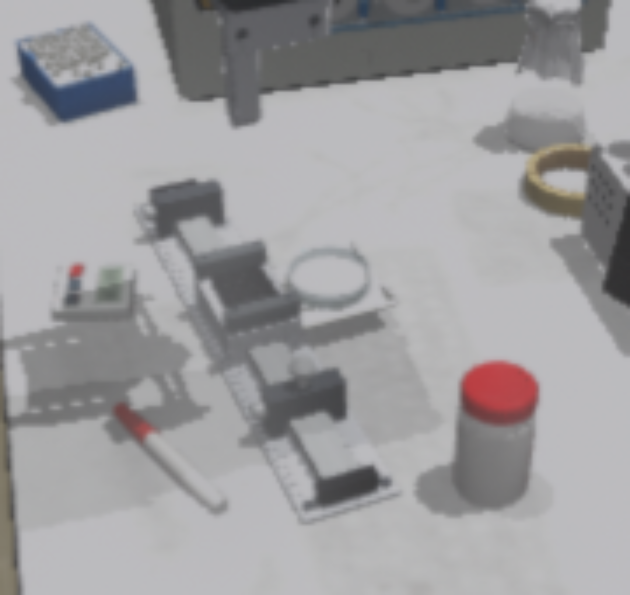

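The side view shows the shut fingertips at about (243,115) px, above the carriage area with clear space below. I'll correct by −6 mm along the rail and go down.

Request:
send_rows:
  rows:
    - {"dx": -2,"dy": -6,"dz": 20,"roll": 0,"jaw": 1}
    - {"dx": 0,"dy": 0,"dz": 25,"roll": 0,"jaw": 1}
    - {"dx": 0,"dy": 0,"dz": 25,"roll": 0,"jaw": 1}
    - {"dx": 0,"dy": 0,"dz": 25,"roll": 0,"jaw": 1}
    - {"dx": 0,"dy": 0,"dz": 25,"roll": 0,"jaw": 1}
    - {"dx": 0,"dy": 0,"dz": 15,"roll": 0,"jaw": 1}
    - {"dx": 0,"dy": 0,"dz": 5,"roll": 0,"jaw": 1}
    - {"dx": 0,"dy": 0,"dz": 0,"roll": 0,"jaw": 1}
    - {"dx": 0,"dy": 0,"dz": 0,"roll": 0,"jaw": 1}

```text
time_s: 2.9
ee_pos: [0.482, 0.0386, 0.0662]
eef_rot: [3.141, -0.001, 0.155]
force: [0.7, -0.2, -0.3]
grip_width: 0.0006
grip_force: 0.0
```

```bash
python3 - <<'E'
from h import *
c=camera("top"); a=c["frame"][170:245,180:290]
s=camera("side")["frame"][140:220,190:300]
o=np.hstack([cv2.resize(a,(400,273)),cv2.resize(s,(375,273))])
cv2.imwrite("pics/c3.png",o[...,::-1]); o=get_obs();print(o["ee_pos"],o["force"],o["eef_rot"])
E
```

```text
[0.48232301 0.03877179 0.06665364] [ 0.0382745  -0.63550796  0.99056644] [ 3.14125453e+00 -1.85796219e-03  1.55112765e-01]
```

View pics/c3.png

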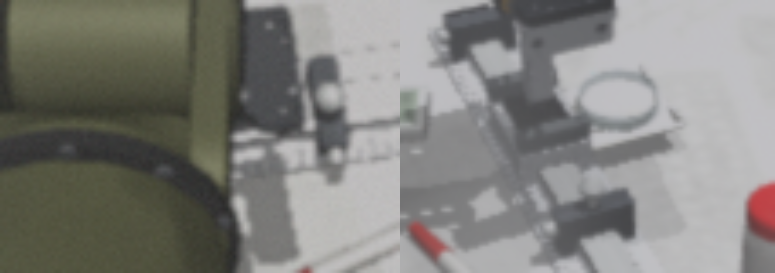

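The side crop shows the fingertips between the bars and over the pad. I'll press slowly.

Request:
send_rows:
  rows:
    - {"dx": 0,"dy": -2,"dz": 6,"roll": 0,"jaw": 1}
    - {"dx": 0,"dy": 0,"dz": 6,"roll": 0,"jaw": 1}
    - {"dx": 0,"dy": 0,"dz": 3,"roll": 0,"jaw": 1}
    - {"dx": 0,"dy": 0,"dz": 2,"roll": 0,"jaw": 1}
    - {"dx": 0,"dy": 0,"dz": 0,"roll": 0,"jaw": 1}

```text
time_s: 3.42
ee_pos: [0.4814, 0.041, 0.0483]
eef_rot: [-3.141, 0.0, 0.155]
force: [-2.9, 0.6, 7.3]
grip_width: 0.0006
grip_force: 3.5
```

Request:
send_rows:
  rows:
    - {"dx": 0,"dy": 0,"dz": 2,"roll": 0,"jaw": 1}
    - {"dx": 0,"dy": 0,"dz": 1.5,"roll": 0,"jaw": 1}
    - {"dx": 0,"dy": 0,"dz": 0,"roll": 0,"jaw": 1}
    - {"dx": 0,"dy": 0,"dz": 0,"roll": 0,"jaw": 1}

```text
time_s: 3.75
ee_pos: [0.4814, 0.041, 0.0452]
eef_rot: [-3.142, 0.0, 0.155]
force: [-3.3, 0.1, 8.0]
grip_width: 0.0003
grip_force: 4.1
```

Request:
send_rows:
  rows:
    - {"dx": 0,"dy": 1,"dz": 0.5,"roll": 0,"jaw": 1}
    - {"dx": 0,"dy": 3,"dz": 0,"roll": 0,"jaw": 1}
    - {"dx": 0,"dy": 4,"dz": 0,"roll": 0,"jaw": 1}
    - {"dx": 0,"dy": 4,"dz": 0,"roll": 0,"jaw": 1}
    - {"dx": 0,"dy": 4,"dz": 0,"roll": 0,"jaw": 1}
    - {"dx": 0,"dy": 4,"dz": 0,"roll": 0,"jaw": 1}
    - {"dx": 0,"dy": 4,"dz": 0,"roll": 0,"jaw": 1}
    - {"dx": 0,"dy": 4,"dz": 0,"roll": 0,"jaw": 1}
    - {"dx": 0,"dy": 4,"dz": 0,"roll": 0,"jaw": 1}
    - {"dx": 0,"dy": 4,"dz": 0,"roll": 0,"jaw": 1}
    - {"dx": 0,"dy": 4,"dz": 0,"roll": 0,"jaw": 1}
    - {"dx": 0,"dy": 3,"dz": 0,"roll": 0,"jaw": 1}

```text
time_s: 4.75
ee_pos: [0.4882, -0.0017, 0.0448]
eef_rot: [-3.142, -0.0, 0.155]
force: [-3.8, 0.7, 8.3]
grip_width: 0.0006
grip_force: 4.2
```

Request:
send_rows:
  rows:
    - {"dx": 0,"dy": 3,"dz": 0,"roll": 0,"jaw": 1}
    - {"dx": 0,"dy": 4,"dz": 0,"roll": 0,"jaw": 1}
    - {"dx": 0,"dy": 4,"dz": 0,"roll": 0,"jaw": 1}
    - {"dx": 0,"dy": 4,"dz": 0,"roll": 0,"jaw": 1}
    - {"dx": 0,"dy": 3,"dz": 0,"roll": 0,"jaw": 1}
    - {"dx": 0,"dy": 2,"dz": 0,"roll": 0,"jaw": 1}
    - {"dx": 0,"dy": 2,"dz": 0,"roll": 0,"jaw": 1}
    - {"dx": 0,"dy": 2,"dz": 0,"roll": 0,"jaw": 1}
    - {"dx": 0,"dy": 2,"dz": 0,"roll": 0,"jaw": 1}
    - {"dx": 0,"dy": 0,"dz": 0,"roll": 0,"jaw": 1}

```text
time_s: 5.58
ee_pos: [0.4922, -0.0275, 0.0448]
eef_rot: [3.141, -0.0, 0.155]
force: [-2.6, -1.5, 7.6]
grip_width: 0.0005
grip_force: 4.2
```

Request:
send_rows:
  rows:
    - {"dx": 0,"dy": 2,"dz": 0,"roll": 0,"jaw": 1}
    - {"dx": 0,"dy": 2,"dz": 0,"roll": 0,"jaw": 1}
    - {"dx": 0,"dy": 2,"dz": 0,"roll": 0,"jaw": 1}
    - {"dx": 0,"dy": 0,"dz": 0,"roll": 0,"jaw": 1}

```text
time_s: 5.92
ee_pos: [0.4934, -0.0327, 0.0449]
eef_rot: [-3.141, -0.001, 0.155]
force: [-1.5, 5.5, 6.8]
grip_width: 0.0006
grip_force: 4.2
```

```bash
python3 - <<'E'
from h import *
s=camera("side")["frame"][140:230,190:310]
cv2.imwrite("pics/c4.png",cv2.resize(s,(720,540))[...,::-1])
E
```

```text
(no output)
```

View pics/c4.png

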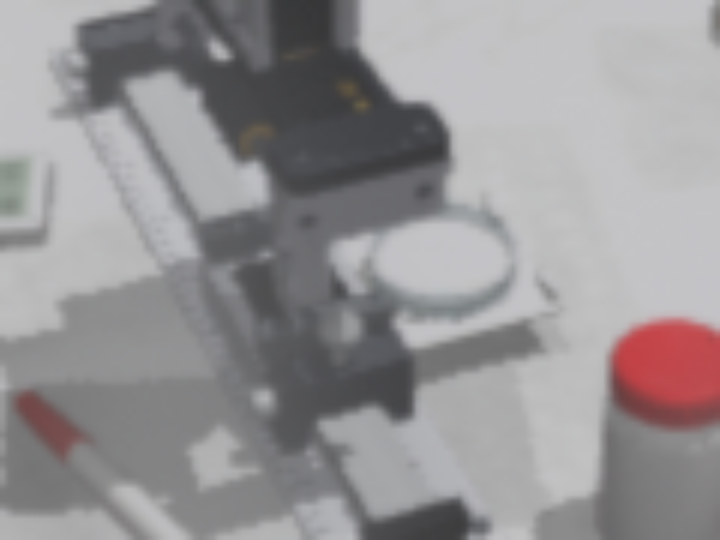

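The carriage is against the post stop (post at about (345,320) px), with resistance building. I'll push a few mm further to make sure.

Request:
send_rows:
  rows:
    - {"dx": 0,"dy": 1.5,"dz": 0,"roll": 0,"jaw": 1}
    - {"dx": 0,"dy": 1.5,"dz": 0,"roll": 0,"jaw": 1}
    - {"dx": 0,"dy": 0,"dz": 0,"roll": 0,"jaw": 1}

```text
time_s: 6.22
ee_pos: [0.494, -0.0356, 0.045]
eef_rot: [-3.141, -0.001, 0.155]
force: [-0.5, 6.9, 8.3]
grip_width: 0.0007
grip_force: 4.2
```

Request:
send_rows:
  rows:
    - {"dx": 0,"dy": 1,"dz": 0,"roll": 0,"jaw": 1}
    - {"dx": 0,"dy": 1,"dz": 0,"roll": 0,"jaw": 1}
    - {"dx": 0,"dy": 1,"dz": 0,"roll": 0,"jaw": 1}
    - {"dx": 0,"dy": 0,"dz": 0,"roll": 0,"jaw": 1}

```text
time_s: 6.55
ee_pos: [0.4943, -0.0376, 0.045]
eef_rot: [-3.139, -0.001, 0.155]
force: [-1.8, 14.6, 9.8]
grip_width: 0.0005
grip_force: 7.9
```

Lateral force is up to 14.6 N, so the carriage is firmly on the stop. Lifting straight up.

Request:
send_rows:
  rows:
    - {"dx": 0,"dy": 0,"dz": -2,"roll": 0,"jaw": 1}
    - {"dx": 0,"dy": 0,"dz": -2,"roll": 0,"jaw": 1}
    - {"dx": 0,"dy": 0,"dz": -3,"roll": 0,"jaw": 1}
    - {"dx": 0,"dy": -3,"dz": -4,"roll": 0,"jaw": 1}
    - {"dx": 0,"dy": -2,"dz": -8,"roll": 0,"jaw": 1}
    - {"dx": 0,"dy": 0,"dz": -15,"roll": 0,"jaw": 1}
    - {"dx": 0,"dy": 0,"dz": -25,"roll": 0,"jaw": 1}
    - {"dx": 0,"dy": 0,"dz": -30,"roll": 0,"jaw": 1}
    - {"dx": 0,"dy": 0,"dz": -30,"roll": 0,"jaw": 1}
    - {"dx": 0,"dy": 0,"dz": -30,"roll": 0,"jaw": 1}

```text
time_s: 7.38
ee_pos: [0.4929, -0.0341, 0.1954]
eef_rot: [3.141, -0.0, 0.155]
force: [0.6, 0.1, -0.3]
grip_width: 0.0007
grip_force: 0.0
```

Request:
send_rows:
  rows:
    - {"dx": 0,"dy": 35,"dz": 0,"roll": 0,"jaw": 1}
    - {"dx": 0,"dy": 35,"dz": 0,"roll": 0,"jaw": 1}
    - {"dx": 0,"dy": 35,"dz": 0,"roll": 0,"jaw": 1}
    - {"dx": 0,"dy": 35,"dz": 0,"roll": 0,"jaw": 1}
    - {"dx": 0,"dy": 35,"dz": 0,"roll": 0,"jaw": 1}
    - {"dx": 0,"dy": 35,"dz": 0,"roll": 0,"jaw": 1}
    - {"dx": 0,"dy": 35,"dz": 0,"roll": 0,"jaw": 1}
    - {"dx": 0,"dy": 35,"dz": 0,"roll": 0,"jaw": 1}
    - {"dx": 0,"dy": 0,"dz": 0,"roll": 0,"jaw": 1}
    - {"dx": 0,"dy": 0,"dz": 0,"roll": 0,"jaw": 1}

```text
time_s: 8.22
ee_pos: [0.5361, -0.312, 0.1932]
eef_rot: [-3.141, 0.001, 0.153]
force: [-0.4, 0.1, -0.4]
grip_width: 0.0004
grip_force: 0.0
```

```bash
python3 - <<'E'
from h import *
c=camera("top"); W=cloud(c); f=c["frame"]; s=camera("side")["frame"][130:240,180:320]
o=np.hstack([cv2.resize(f[170:245,180:290],(440,300)),cv2.resize(s,(360,300))])
cv2.imwrite("pics/c5.png",o[...,::-1])
w=W[175:225,215:290]; p=w[(w[...,2]>.036)&(w[...,2]<.09)&(w[...,0]<.535)]
R=np.array([[.988,.155],[-.155,.988]]); q=(p[:,:2]-[.4814,.0511])@R.T
for lo,hi in((.055,.064),(.045,.053)):
    m=(p[:,2]>lo)&(p[:,2]<hi); print(lo,np.histogram(q[m,1]*1000,bins=np.arange(-145,-20,5)))
E
```

```text
0.055 (array([ 0,  0,  1,  1,  0,  5, 49, 53, 41,  0,  0,  0,  0,  0,  0,  0,  0,
        0,  0,  0,  0, 44, 56, 50]), array([-145, -140, -135, -130, -125, -120, -115, -110, -105, -100,  -95,
        -90,  -85,  -80,  -75,  -70,  -65,  -60,  -55,  -50,  -45,  -40,
        -35,  -30,  -25]))
0.045 (array([ 0,  0, 29, 26, 21, 31,  0,  2,  6,  0, 37, 37, 39, 40, 38, 39, 39,
       38, 38, 38,  0,  4,  0,  2]), array([-145, -140, -135, -130, -125, -120, -115, -110, -105, -100,  -95,
        -90,  -85,  -80,  -75,  -70,  -65,  -60,  -55,  -50,  -45,  -40,
        -35,  -30,  -25]))
```

View pics/c5.png

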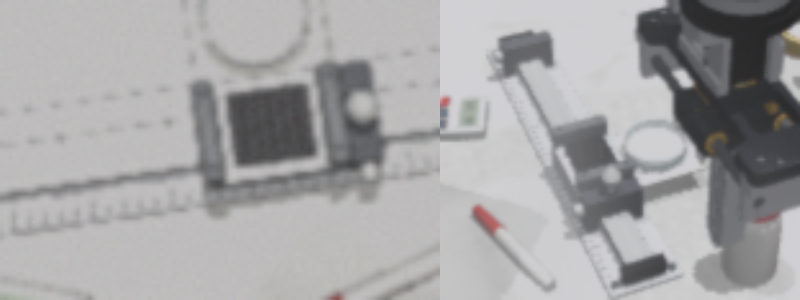

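The carriage rests against the post stop with no gap between bar and block at about (345,110) px. The pad is up, and the pen, timer and jar have not moved.

```bash
python3 -c "
from station import *
print(hand_in())"
```

```text
the job is handed in; nothing more can be done
None
```

The carriage stands against the marked stop with its pad up and the arm drawn clear. The job is handed in; the interface returned no verdict.

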